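# Scrub out a tilted sink-trap cup with a bottle brush

### The arm

A 6-joint arm with a two-finger parallel gripper is mounted at the origin on the work surface. World frame = base frame: x ahead of the robot, y to its left, z up, the work surface at z = 0. Lengths are in m, angles in rad, forces in N, time in s.
With the tool pointing down it reaches from about 0.3 to 0.95 m from the base axis. Payload 3.1 kg.
Tool frame: the origin (TCP) lies midway between the tips of the shut fingers; the grasp point (between the pads) lies 19 mm behind it; x points along the fingers, z is the direction in which the jaws open and shut, and the axes are right-handed (so a half turn about x gives the same grasp; the last joint's range is limited). The gripper opens to 85 mm and grips with 20 to 120 N. Pads are 22 mm wide; open, the fingers measure 114 mm over their backs; the gripper's body (76 mm by 85 mm) begins 54 mm behind the grasp point. The pads swing forward as they close: fully open they stand 13 mm farther back than shut.
Start: joints at [-1.317, 0.308, 1.634, -0, 1.2, -0.07], TCP at [0.199, -0.593, 0.231] pointing down, gripper open.
Joint ranges: [-3.06, 3.06], [-0.79, 1.96], [0.05, 2.63], [-1.19, 4.34], [0.05, 2.64], [-2.94, 2.94]. Speed limits (rad/s): [2.79, 2.79, 3.14, 3.14, 3.14, 3.14].

### API

Orientations are given as a rotation vector (axis times angle).
In Python, from bench import manip gives the robot as it stands. The module is installed in compiled form; this text tells all that it offers. Calls block until the motion is done:
- manip.goto(position, orientation): joint-space move of the TCP to a pose.
- manip.servo_line(position, feed=0.15, frame=None, contact_N=None): straight line of the TCP; frame=None keeps the orientation; feed is the mean speed in m/s. With contact_N (N) it stops when the force on the tool has changed by that much, and returns True; else False.
- manip.movej(angles): joint-space move.
- manip.open() and manip.grab(): open the fingers fully, or close them until they stop; the grip force is fixed at half the most.
- manip.hold(seconds).
- manip.ik(position, orientation): joint angles nearest the present ones, or None.
- manip.state(): the state.
- manip.read_camera(name): name is "scene" or "top" or "wrist"; returns a dict with "color" (400x640x3 uint8, red, green, blue), "intrinsics" (3x3 intrinsics, pixels), "D" ([k1, k2, p1, p2, k3] as OpenCV has them; the pictures are not rectified), "T" (4x4, takes a point from camera to world coordinates). Camera axes: x right, y up, looking along -z (the intrinsics and any distortion apply to the point x, -y, -z); pixel columns grow to the right and rows downward; lengths in m; the calibration is good to about 2 mm. A picture is of the moment at which its call begins. There is no depth.
A pose or a line that the arm cannot do raises manip.MotionError and nothing moves.
- manip.finish_job(): hands the job in, once; it reports no verdict.
Trained networks look in a picture, given as the dict that the camera call returned (one of the last four; its "shot" number tells which), for a name from the list of things; names that differ only in an ending like _2 or _b are one class to them, and where a whole thing is asked for, a point or a joint stands for the part that bears it (a point fixed in the world has none). Each returns a list of dicts, best first, with "confidence" (0 to 1); they miss things now and then, are a little off and sometimes report something else, mostly with a low value. They report only what shows in the picture. A call takes as long as a camera call. They do not tell look-alikes from the thing itself.
- manip.spot_in(picture, name): "centre" ([column, row] in pixels, amid what is visible of it).
- manip.cut_out(picture, name): "pixels" (400x640 bool, what is visible of it) and "centre" ([column, row] in pixels, amid what is visible of it).
The state is a dict: "time": time; "joints": joint angles; "qvel": joint speeds; "joint_torque": joint torques, N m; "tcp_pos": TCP position; "tcp_rot": TCP orientation; "ft_force": force on the tool from outside, world axes, zero at the start; "wrist_torque": the same for the moment, N m; "width": finger opening in m.
Only numpy, scipy, OpenCV 4.12 (cv2) and the standard library are available. Lean on these libraries where they do the work, as an engineer would, in place of code of your own. Each camera call takes 0.05 s, during which the arm holds its last target.

### The job

Take the long-handled bottle brush out of its stand and scrub the inside of the white trap cup, which is clamped at a slant: push the bristles right down to the bottom three times, drawing the brush back up until its tip is at the cup's mouth between strokes. Then put the brush back in its stand, bristles down and upright, and let go. Do not shift the cup in its cradle or disturb the other things on the liner.

Things in the scene. Friction and masses are not known exactly. Their poses are not given: they have to be found in the camera images.
- brush_grip (a point): Recommended grip point on the bottle brush, on its axis, 166 mm from the bristle tip. The brush is 190 mm long, about 90 g, and stands bristles down in its stand at the start. The z axis of this point runs along the brush from tip to handle end. The green handle is a straight square bar 22 x 22 mm (sides along the point's x and y) from 112 to 190 mm from the tip.
- brush_center (a point): Centre of the brush, on its axis half-way along, 95 mm from the tip. Same axes as brush_grip. Here is the bare steel stem, 16 mm in diameter (66 to 112 mm from the tip).
- brush_tip (a point): Flat lower end of the brush head, on the brush axis. Same axes as brush_grip. The head is 66 mm long with a rigid core 38 mm in diameter and orange and black bristles out to 50 mm; the outer 6 mm of bristle offers no resistance.
- cup_floor (a point): Centre of the inner floor of the white trap cup. z is the cup's axis, from floor to mouth; it is tilted from vertical by 24 to 39 degrees towards the cradle's -x side, that is roughly towards the robot. Bore 58 mm in diameter, 100 mm deep, wall 4 mm, blue rim.
- cup_mouth (a point): Centre of the cup's open mouth, 100 mm from cup_floor along the cup's axis. Same axes as cup_floor. About 0.13 m above the table.
- cradle: Cradle that holds the cup, bolted down: dark base plate 130 x 140 x 12 mm, origin under its centre; two blue cheeks 46 mm wide in x and 112 mm high stand at y = +-56 mm. The cup's pivot is 85 mm above the origin and 45 mm along the cup's axis from cup_floor. z up. The pivot is stiff (about 5 N m), so light touches do not turn the cup.
- stand_floor (a point): Centre of the inner floor of the brush stand, 8 mm above the table, z up. The stand is a fixed grey round open cup, bore 56 mm, 68 mm deep (rim 76 mm above the table), outside 64 mm in diameter, on a 100 mm square dark plate. Nothing else is in it.
- wrench: Bystander: chrome adjustable wrench lying flat, about 200 mm long along x, 52 mm wide, 15 mm high; origin near its middle at its underside.
- tape_spool: Bystander: roll of white plumber's tape on a blue spool lying flat, 72 mm in diameter, 32 mm high; origin under its centre.
- nut: Bystander: brass compression nut, 52 mm over corners, 32 mm high; origin under its centre.
- funnel: Bystander: red silicone funnel standing mouth down, 90 mm in diameter, 85 mm high; origin under its centre.
- coupling: Bystander: white plastic pipe coupling standing on end, 54 mm in diameter, 60 mm high; origin under its centre.
- toolbox: Bystander: closed grey toolbox with hinged lid and flip latch, 348 x 178 mm, 175 mm high with its handle, heavy and fixed; origin under its centre.
Things that resemble listed ones, but are neither listed nor needed, are in the scene too. What is shaped like the cradle but pink is not meant.

How it is judged:
By the outcome, as a careful person would: the job done as asked, in the order asked, and still so for the second after the job is handed in, with the robot touching nothing.
It also fails if it takes over 59 s, if anything falls off the work surface, if the arm or the gripper's body presses on something with over 40 N, if the wrist force passes 120 N, or if a joint passes its speed limit or range.

## Working session

There is one attempt and no reset: what is moved stays moved. The work goes in short steps, each a Python script; the robot and the scene stay as the last script left them, time stands still between calls to the robot, and variables do not carry over. Pictures are saved under pics/ and viewed, and the job is handed in when it is done.

```bash
mkdir -p pics; ls; python3 - <<'E'
from bench import manip
import cv2,numpy as np
s=manip.state();print(s['time'],s['tcp_pos'],s['tcp_rot'],s['width'])
for n in ("scene","top","wrist"):
    p=manip.read_camera(n);cv2.imwrite(f'pics/{n}0.png',p['color'][:,:,::-1])
    print(n,p['intrinsics'].tolist(),p['D'],p['T'].round(4).tolist())
    for o in ("brush_grip","cup_floor","stand_floor","cradle"):
        try:print(o,[(np.round(d['centre']).tolist(),round(d['confidence'],2)) for d in manip.spot_in(p,o)])
        except Exception as e:print(o,e)
print(manip.state()['time'])
E
```

```text
pics
0.0 [ 0.19860878 -0.59174565  0.23005325] [ 0.9689048   1.34696531 -0.96650097] 0.0852869223030699
scene [[425.4290591657434, 0.0, 318.6011351567374], [0.0, 425.4290591657434, 196.37322081092998], [0.0, 0.0, 1.0]] [-0.01784935  0.          0.          0.          0.        ] [[0.0629, -0.5568, 0.8283, 1.5489], [0.998, 0.0377, -0.0505, 0.0842], [-0.0031, 0.8298, 0.558, 0.7924], [0.0, 0.0, 0.0, 1.0]]
brush_grip [([189.0, 213.0], 0.63)]
cup_floor [([188.0, 178.0], 0.89), ([351.0, 222.0], 0.6)]
stand_floor [([191.0, 252.0], 0.82)]
cradle [([348.0, 236.0], 0.9), ([196.0, 183.0], 0.65)]
top [[471.6492082502012, 0.0, 326.01800507543555], [0.0, 471.6492082502012, 203.2838456724951], [0.0, 0.0, 1.0]] [-0.01116823  0.          0.          0.          0.        ] [[0.0027, 0.9969, -0.0781, 0.4489], [-0.9999, 0.0036, 0.0111, 0.1461], [0.0113, 0.0781, 0.9969, 1.5994], [0.0, 0.0, 0.0, 1.0]]
brush_grip [([431.0, 188.0], 0.57)]
cup_floor [([299.0, 185.0], 0.97), ([447.0, 262.0], 0.81)]
stand_floor [([420.0, 191.0], 0.63)]
cradle [([296.0, 186.0], 0.98), ([440.0, 261.0], 0.7)]
wrist [[353.9264379750835, 0.0, 320.5587258855629], [0.0, 353.9264379750835, 194.541741944882], [0.0, 0.0, 1.0]] [-0.01631319  0.          0.          0.          0.        ] [[0.3185, 0.903, 0.2882, 0.2721], [-0.9479, 0.3035, 0.0967, -0.5682], [-0.0002, -0.304, 0.9527, 0.3743], [0.0, 0.0, 0.0, 1.0]]
brush_grip []
cup_floor []
stand_floor []
cradle []
0.75
```

View pics/scene0.png

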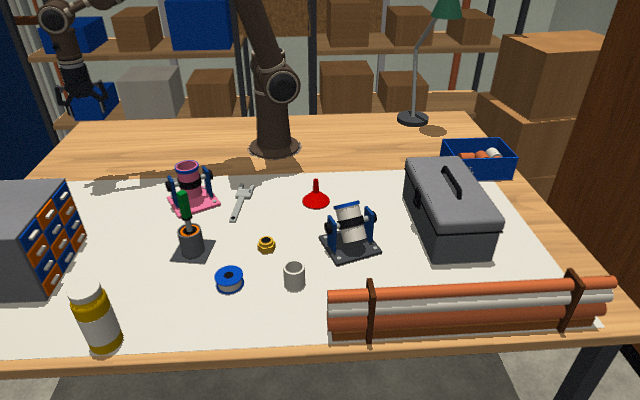

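View pics/top0.png

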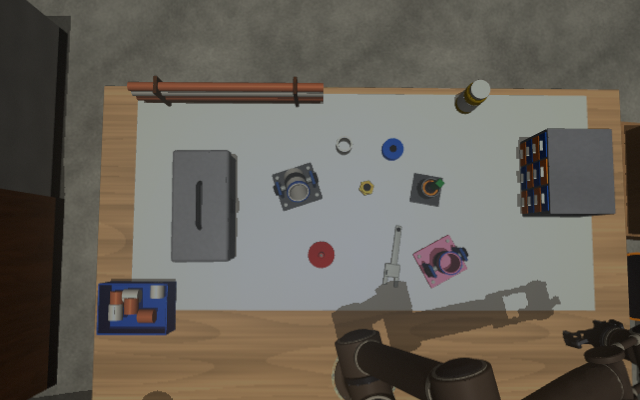

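The green-handled brush stands in the stand at about (430,188) top and (189,235) scene. The real cradle, dark with a white cup, is at (297,187) top and (350,230) scene. The pink one at (440,261) top is the decoy.

```bash
cat > h.py <<'E'
from bench import manip
import cv2,numpy as np
from scipy.spatial.transform import Rotation as R
F=np.diag([1,-1,-1.])
def ray(p,uv):
    n=cv2.undistortPoints(np.array([[uv]],float),p['intrinsics'],np.array(p['D'],float))[0,0]
    d=p['T'][:3,:3]@(F@np.array([n[0],n[1],1])); return p['T'][:3,3],d/np.linalg.norm(d)
def plane(p,uv,z):
    o,d=ray(p,uv); return o+d*(z-o[2])/d[2]
def proj(p,X):
    X=np.atleast_2d(X); T=p['T']; c=(X-T[:3,3])@T[:3,:3]@F
    return cv2.projectPoints(c.reshape(-1,1,3),np.zeros(3),np.zeros(3),p['intrinsics'],np.array(p['D'],float))[0][:,0]
def frame(xdir,zhint):
    x=np.array(xdir,float);x/=np.linalg.norm(x);z=np.array(zhint,float);z-=x*(x@z);z/=np.linalg.norm(z)
    return np.c_[x,np.cross(z,x),z]
E
python3 - <<'E'
from h import *
s=manip.state();Rt=R.from_rotvec(s['tcp_rot']).as_matrix();print(Rt.round(3))
w=manip.read_camera('wrist');T=w['T']
print('cam in tool',(Rt.T@(T[:3,3]-s['tcp_pos'])).round(4),(Rt.T@T[:3,:3]).round(3))
p=manip.read_camera('top')
print('stand',plane(p,(427,190),0.0),'cradle',plane(p,(297,187),0.012),'pink',plane(p,(440,261),0.012))
for o in ("wrench","tape_spool","nut","funnel","coupling","toolbox"):
    d=manip.spot_in(p,o); print(o,[(plane(p,q['centre'],0.03).round(3).tolist(),round(q['confidence'],2)) for q in d])
# candidate views
for nm,pos,ax in (("brush",(0.40,-0.06,0.32),0),("cup",(0.36,0.2,0.33),0)):
  for zh in ((0,1,0),(0,-1,0),(1,0,0),(-1,0,0)):
    f=frame((0.3,0,-1),zh);r=R.from_matrix(f).as_rotvec();q=manip.ik(pos,r)
    C=np.array(pos)+f@(Rt.T@(T[:3,3]-s['tcp_pos'])); L=f@(Rt.T@T[:3,:3])@[0,0,-1]
    print(nm,zh,None if q is None else np.round(q,2),C.round(3),L.round(2))
E
```

```text
[[ 0.     0.948  0.318]
 [-0.     0.318 -0.948]
 [-1.    -0.     0.   ]]
cam in tool [-0.1431  0.0772  0.0003] [[ 0.     0.304 -0.953]
 [ 0.     0.953  0.304]
 [ 1.    -0.     0.   ]]
stand [ 0.62105876 -0.21687227  0.        ] cradle [0.62821296 0.22678352 0.012     ] pink [ 0.38040215 -0.25462481  0.012     ]
wrench [([0.37, -0.102, 0.03], 0.8)]
tape_spool [([0.763, -0.094, 0.03], 0.88), ([0.624, -0.0, 0.03], 0.7), ([0.626, 0.229, 0.03], 0.43)]
nut [([0.615, 0.001, 0.03], 0.43)]
funnel [([0.41, 0.147, 0.03], 0.88)]
coupling [([0.788, 0.072, 0.03], 0.69)]
toolbox [([0.563, 0.541, 0.03], 0.57), ([0.637, -0.231, 0.03], 0.16)]
brush (0, 1, 0) [-0.33 -0.43  2.18  0.1   1.12 -1.93] [ 0.285 -0.06   0.435] [ 0.56 -0.   -0.83]
brush (0, -1, 0) [-0.33 -0.43  2.18  0.1   1.12  1.21] [ 0.433 -0.06   0.479] [-0.02  0.   -1.  ]
brush (1, 0, 0) [-0.33 -0.43  2.18  0.1   1.12 -0.36] [0.359 0.017 0.457] [ 0.27 -0.3  -0.91]
brush (-1, 0, 0) [-0.33 -0.43  2.18  0.1   1.12  2.78] [ 0.359 -0.137  0.457] [ 0.27  0.3  -0.91]
cup (0, 1, 0) [ 0.51 -0.38  2.13 -0.15  1.14 -1.02] [0.245 0.2   0.445] [ 0.56 -0.   -0.83]
cup (0, -1, 0) [ 0.51 -0.38  2.13 -0.15  1.14  2.13] [0.393 0.2   0.489] [-0.02  0.   -1.  ]
cup (1, 0, 0) [ 0.51 -0.38  2.13 -0.15  1.14  0.56] [0.319 0.277 0.467] [ 0.27 -0.3  -0.91]
cup (-1, 0, 0) [ 0.51 -0.38  2.13 -0.15  1.14 -2.59] [0.319 0.123 0.467] [ 0.27  0.3  -0.91]
```

```bash
python3 - <<'E'
from h import *
import pickle
views={'bA':((0.51,-0.217,0.335),(0.3,0,-1),(0,1,0)),'bB':((0.56,-0.15,0.34),(0.1,0,-1),(1,0,0)),
'cB':((0.56,0.28,0.33),(0.1,0,-1),(1,0,0)),'cA':((0.50,0.227,0.33),(0.3,0,-1),(0,1,0))}
out={}
for n,(pos,x,z) in views.items():
    f=R.from_matrix(frame(x,z)).as_rotvec()
    try: manip.goto(pos,f)
    except manip.MotionError as e: print(n,e);continue
    p=manip.read_camera('wrist');out[n]=p
    cv2.imwrite(f'pics/{n}.png',p['color'][:,:,::-1]);print(n,manip.state()['time'],manip.state()['joints'].round(2))
out['top']=manip.read_camera('top');out['scene']=manip.read_camera('scene')
pickle.dump(out,open('v.pkl','wb'))
E
```

```text
bA 3.05 [-0.57 -0.07  1.87  0.17  1.1  -2.2 ]
bB 4.7083 [-0.36  0.08  1.69  0.04  1.28 -0.36]
cB 6.3417 [ 0.41  0.18  1.59 -0.04  1.28  0.42]
cA 7.7583 [ 0.41 -0.08  1.89 -0.13  1.07 -1.11]
```

View pics/bA.png

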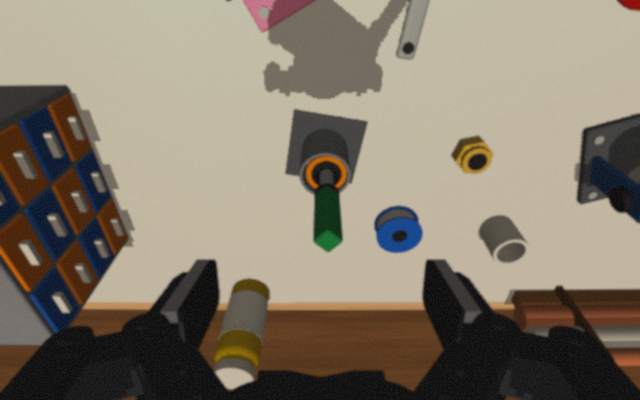

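View pics/bB.png

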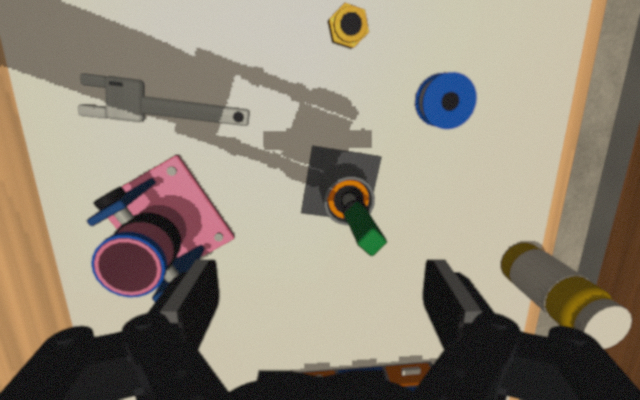

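View pics/cA.png

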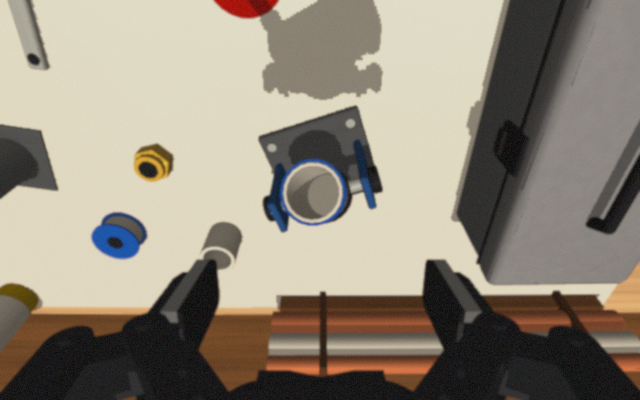

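View pics/cB.png

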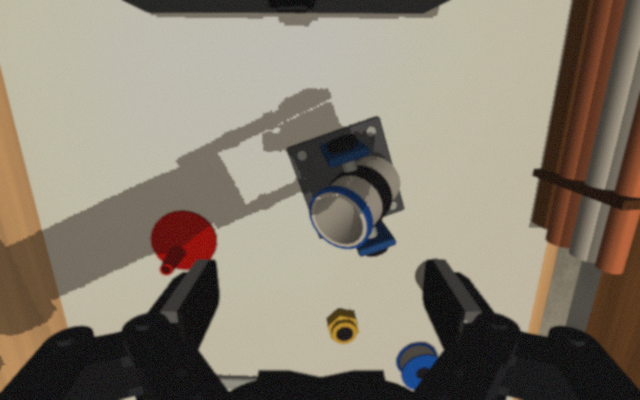

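bA and bB: the stand is at about (326,150) and (342,185), with the green handle's end face at (328,238) and (371,242). cA and cB: the cup's blue rim is centred near (314,192) and (342,215). I'll zoom in for corners next.

```bash
python3 - <<'E'
from h import *
import pickle
v=pickle.load(open('v.pkl','rb'))
def crop(n,x0,y0,w,h,k=4):
    c=cv2.resize(v[n]['color'][y0:y0+h,x0:x0+w],None,fx=k,fy=k,interpolation=cv2.INTER_CUBIC)[:,:,::-1].copy()
    for i in range(0,w,20): cv2.putText(c,str(x0+i),(i*k,8),0,.3,(0,0,255),1);cv2.line(c,(i*k,10),(i*k,16),(0,0,255),1)
    for j in range(0,h,20): cv2.putText(c,str(y0+j),(0,j*k+4),0,.3,(0,0,255),1);cv2.line(c,(20,j*k),(26,j*k),(0,0,255),1)
    return c
cv2.imwrite('pics/zb.png',np.hstack([crop('bA',276,100,100,150),crop('bB',296,140,100,150)])[:600])
cv2.imwrite('pics/zc.png',np.hstack([crop('cA',250,100,140,140,3),crop('cB',280,110,126,140,3)])[:600])
E
```

```text
(no output)
```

View pics/zb.png

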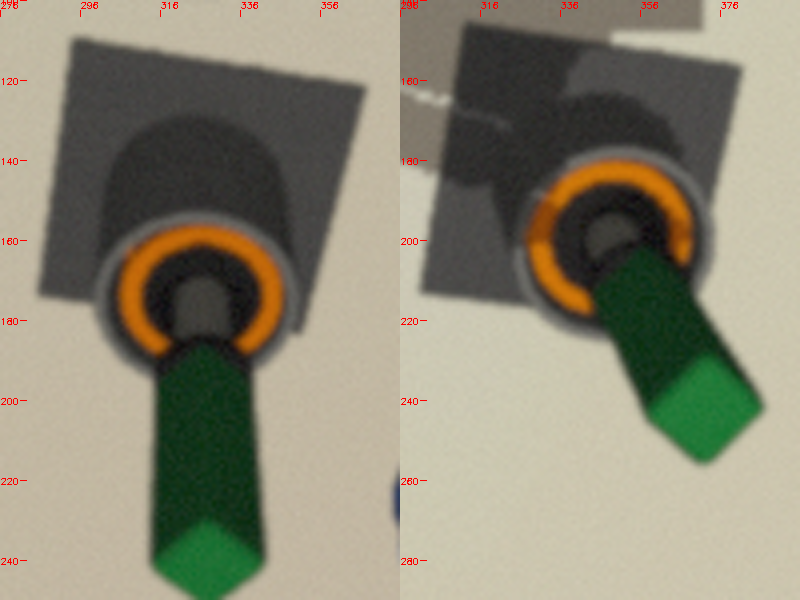

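View pics/zc.png

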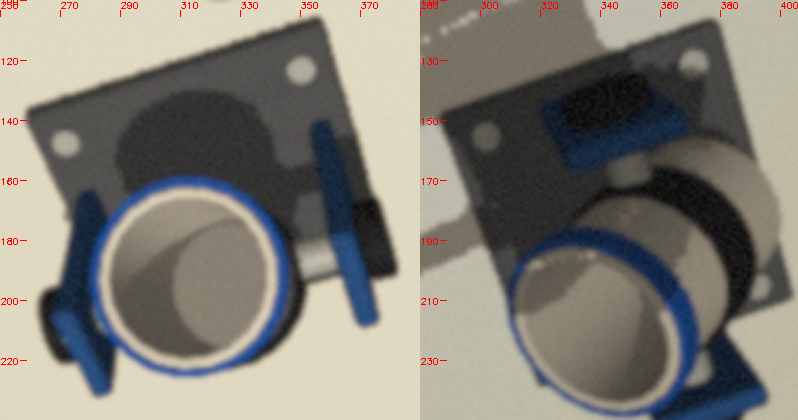

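```bash
cat > fit.py <<'E'
from h import *
import pickle
from scipy.optimize import least_squares
v=pickle.load(open('v.pkl','rb'))
def Rz(a): return R.from_euler('z',a).as_matrix()
# stand
pl={'bA':{(294.75,109.5),(367.25,121.75),(285.5,173.75),(351,183.25)},'bB':{(312.25,145.5),(381.5,157),(301,213.25)}}
rim={'bA':(325.2,None),'bB':(349.2,200.7)}
ring={'bA':(326.2,172.7),'bB':(348.5,199.5)}
end={'bA':[(314,240.75),(328,229.25),(342.5,240.5),(328,250.75)],'bB':[(357.25,243.75),(373,228),(387.25,242),(371.75,256.25)]}
def near(P,obs):
    return np.array([P[np.argmin(np.linalg.norm(P-o,axis=1))]-o for o in obs])
sq=np.array([(1,1),(1,-1),(-1,-1),(-1,1)])
def rs(q,b=False):
    x,y,a=q; r=[]
    for n in pl:
        C=np.c_[sq*.05@Rz(a)[:2,:2].T+[x,y],np.full(4,.006)]
        r.append(near(proj(v[n],C),list(pl[n])))
    r.append(proj(v['bB'],[x,y,.076])-rim['bB'])
    return np.concatenate(r).ravel()
st=least_squares(rs,[.62,-.217,.1]);print('stand',st.x,'res',st.fun.round(1))
def rb(q):
    x,y,tx,ty,a=q; r=[]
    ax=np.array([tx,ty,1]);ax/=np.linalg.norm(ax)
    for n in end:
        C=np.c_[sq*.011@Rz(a)[:2,:2].T,np.zeros(4)]+np.array([x,y,.008])+.19*ax
        r.append(near(proj(v[n],C),end[n])); r.append(proj(v[n],np.array([x,y,.008])+.066*ax)-ring[n])
    return np.concatenate(r).ravel()
b=least_squares(rb,[*st.x[:2],0,0,.78]);print('brush',b.x,'res',b.fun.round(1))
cp={'cA':[(259,136.7),(356.7,105.7),(382.3,191)],'cB':[(287.7,146.7),(379,116),(404.3,209)]}
cm={'cA':(313.7,192),'cB':(341,217)}
def cupf(q):
    x,y,a,t=q; d=Rz(a)@[-np.sin(t),0,np.cos(t)]; pv=np.array([x,y,.085]); return pv-.045*d,pv+.055*d,d
def rc(q):
    x,y,a,t=q;r=[]
    for n in cp:
        C=np.c_[sq*[.065,.07]@Rz(a)[:2,:2].T+[x,y],np.full(4,.012)]
        r.append(near(proj(v[n],C),cp[n])); r.append(2*(proj(v[n],cupf(q)[1])-cm[n]))
    return np.concatenate(r).ravel()
best=None
for a0 in (-.4,-.2,0,.2,.4):
    c=least_squares(rc,[.628,.227,a0,.5])
    if best is None or c.cost<best.cost: best=c
c=best;print('cradle',c.x,np.degrees(c.x[2:]),'res',c.fun.round(1));fl,mo,d=cupf(c.x);print('floor',fl,'mouth',mo,d)
if __name__=='__main__':
    th=np.linspace(0,2*np.pi,80)
    u=np.cross(d,[0,0,1]);u/=np.linalg.norm(u);w=np.cross(d,u)
    for n,S in (('cA',3),('cB',3)):
        im=cv2.resize(v[n]['color'],None,fx=S,fy=S,interpolation=cv2.INTER_CUBIC)[:,:,::-1].copy()
        for ctr,rr,col in ((mo,.033,(0,255,0)),(mo,.029,(0,255,255)),(fl,.029,(0,0,255))):
            P=proj(v[n],ctr+rr*(np.cos(th)[:,None]*u+np.sin(th)[:,None]*w))
            cv2.polylines(im,[((P+.5)*S).astype(int)],True,col,1)
        im=im[270:750,700:1250]; cv2.imwrite(f'pics/ov_{n}.png',im)
E
python3 fit.py
```

```text
stand [ 0.62104607 -0.21255406 -0.17567897] res [ 0.8  0.4 -1.1  0.1 -0.9  0.5  0.3  1.  -0.7 -0.6  0.4 -0.8 -1.1  0.1
 -0.1  0.3]
brush [ 0.61947329 -0.21120069  0.00250376  0.00199066  0.79543431] res [-2.4  0.8  0.  -0.5  1.9  0.8 -0.   2.6 -0.1  0.9 -2.5 -0.3 -0.6 -1.5
  1.4 -0.4 -0.6  1.8 -0.8 -0.1]
cradle [0.63045625 0.22928748 0.31023972 0.63064904] [17.77542675 36.13352812] res [-0.9  1.8  2.9  1.9 -0.8 -2.2  0.8  3.6 -1.3 -0.6  1.9 -1.8  1.1  0.2
 -4.1  2.5]
floor [0.65572458 0.23738831 0.04865598] mouth [0.59957273 0.21938648 0.12942047] [-0.56151851 -0.18001826  0.80764496]
```

```bash
python3 -c "
import cv2,numpy as np
cv2.imwrite('pics/ov.png',np.hstack([cv2.imread('pics/ov_cA.png')[:,:400],cv2.imread('pics/ov_cB.png')[:,150:]]))"
```

```text
(no output)
```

View pics/ov.png

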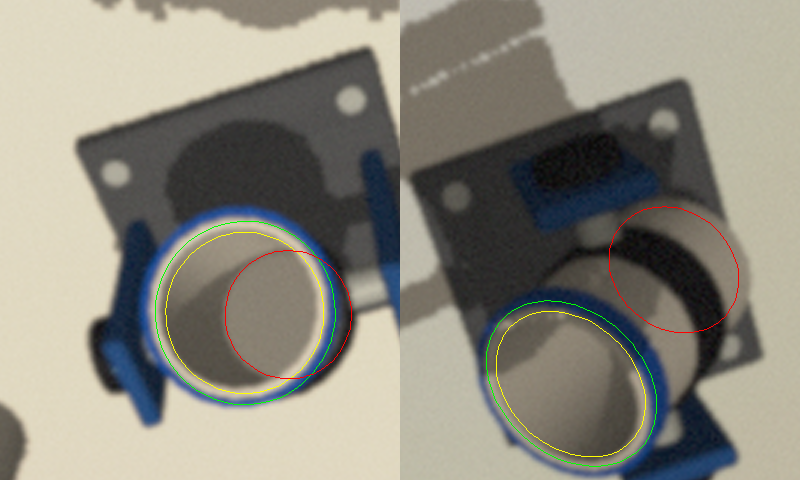

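```bash
cat > fit2.py <<'E'
from fit import *
def rc2(q):
    r=[q[4:]/2]
    for i,n in enumerate(cp):
        o=q[4+2*i:6+2*i];x,y,a,t=q[:4]
        C=np.c_[sq*[.065,.07]@Rz(a)[:2,:2].T+[x,y],np.full(4,.012)]
        r.append((near(proj(v[n],C)+o,cp[n])).ravel()); r.append(2*(proj(v[n],cupf(q[:4])[1])+o-cm[n]).ravel())
    return np.concatenate(r)
cm['cA']=(313.6,191.5);cm['cB']=(341.2,216.3)
c2=least_squares(rc2,[*c.x,0,0,0,0]);print(c2.x.round(4),np.degrees(c2.x[2:4]),c2.fun.round(1));print(cupf(c2.x[:4]))
# independent triangulation of mouth
A=[];B=[]
for n in cm:
    o,dd=ray(v[n],cm[n]);P=np.eye(3)-np.outer(dd,dd);A.append(P);B.append(P@o)
print('tri',np.linalg.solve(sum(A),sum(B)))
t=v['top'];print('top proj mouth',proj(t,cupf(c2.x[:4])[1]),'scene',proj(v['scene'],cupf(c2.x[:4])[1]))
E
python3 fit2.py
python3 - <<'E'
import pickle,cv2,numpy as np
v=pickle.load(open('v.pkl','rb'))
a=cv2.resize(v['top']['color'][155:220,265:330],None,fx=6,fy=6)[:,:,::-1];b=cv2.resize(v['scene']['color'][195:260,318:383],None,fx=6,fy=6)[:,:,::-1]
cv2.imwrite('pics/tz.png',np.hstack([a,b]))
E
```

```text
stand [ 0.62104607 -0.21255406 -0.17567897] res [ 0.8  0.4 -1.1  0.1 -0.9  0.5  0.3  1.  -0.7 -0.6  0.4 -0.8 -1.1  0.1
 -0.1  0.3]
brush [ 0.61947329 -0.21120069  0.00250376  0.00199066  0.79543431] res [-2.4  0.8  0.  -0.5  1.9  0.8 -0.   2.6 -0.1  0.9 -2.5 -0.3 -0.6 -1.5
  1.4 -0.4 -0.6  1.8 -0.8 -0.1]
cradle [0.63045625 0.22928748 0.31023972 0.63064904] [17.77542675 36.13352812] res [-0.9  1.8  2.9  1.9 -0.8 -2.2  0.8  3.6 -1.3 -0.6  1.9 -1.8  1.1  0.2
 -4.1  2.5]
floor [0.65572458 0.23738831 0.04865598] mouth [0.59957273 0.21938648 0.12942047] [-0.56151851 -0.18001826  0.80764496]
[ 0.6315  0.2297  0.3082  0.6267 -0.8586 -2.287   0.0562 -0.3994] [17.65740986 35.90611636] [-0.4 -1.1  0.  -0.2 -1.3  0.   2.5  0.5 -1.5 -3.8  0.3  1.9 -0.4 -1.4
  2.8 -2.5  1.8 -0.4 -2.1  2.2]
(array([0.65662849, 0.23769042, 0.04855094]), array([0.60074558, 0.21990167, 0.12954885]), array([-0.55882912, -0.17788752,  0.80997904]))
tri [0.60313117 0.21829083 0.12025368]
top proj mouth [[297.25521032 191.50765525]] scene [[347.10018119 202.62522609]]
```

View pics/tz.png

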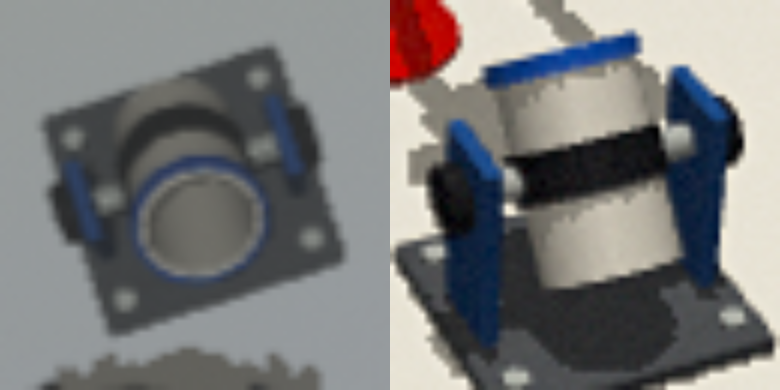

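```bash
cat > fit3.py <<'E'
from fit2 import *
cp['top']=[(272.5,175.3),(310.8,162.8),(322.5,197.8),(283.8,210.5)];cm['top']=(298.2,191.5)
W={'cA':1,'cB':1,'top':3}
def rc3(q):
    r=[q[4:]/1.5]
    for i,n in enumerate(cp):
        o=q[4+2*i:6+2*i]/(1 if i<2 else 3);x,y,a,t=q[:4]
        C=np.c_[sq*[.065,.07]@Rz(a)[:2,:2].T+[x,y],np.full(4,.012)]
        r.append(W[n]*(near(proj(v[n],C)+o,cp[n])).ravel()); r.append(2*W[n]*(proj(v[n],cupf(q[:4])[1])+o-cm[n]).ravel())
    return np.concatenate(r)
c3=least_squares(rc3,[*c.x]+[0]*6);print(c3.x.round(4),np.degrees(c3.x[2:4]),c3.fun.round(1));print(cupf(c3.x[:4]))
np.save('cup.npy',c3.x[:4])
E
python3 fit3.py | tail -8
python3 - <<'E'
import sys;sys.path.insert(0,'.')
from h import *
for z,y in ((.019+.0,0),):
  for n,pos,xd in (("pre",(.62,-.212,.24),(0,0,-1)),):
    for a in np.arange(4)*np.pi/2+.795:
      q=manip.ik(pos,R.from_matrix(frame(xd,(np.cos(a),np.sin(a),0))).as_rotvec());print(a,None if q is None else np.round(q,2))
d=np.array([-.559,-.178,.81]);mo=np.array([.6007,.2199,.1295])
for a in np.arange(8)*np.pi/4:
    u=R.from_rotvec(d*a).apply(np.array([0.178,-.559,0])) 
    ok=[]
    for h in (.047,.16,.2):
        q=manip.ik(mo+d*h,R.from_matrix(frame(-d,u)).as_rotvec());ok.append(None if q is None else np.round(q,2).tolist())
    print(round(a,2),u.round(2),ok)
E
```

```text
(array([0.65662849, 0.23769042, 0.04855094]), array([0.60074558, 0.21990167, 0.12954885]), array([-0.55882912, -0.17788752,  0.80997904]))
tri [0.60313117 0.21829083 0.12025368]
top proj mouth [[297.25521032 191.50765525]] scene [[347.10018119 202.62522609]]
[ 0.6303  0.2286  0.3134  0.6113  0.0449 -1.8361  0.6666 -1.3012  2.2191
  0.013 ] [17.95717578 35.0268643 ] [ 0.  -1.2  0.4 -0.9  1.5  0.  -1.5  0.   2.2 -0.2 -1.1 -4.3  0.2  2.6
 -0.9 -1.1  2.2 -2.7  1.7 -0.8 -1.7  2.6 -2.3 -2.5  0.9 -2.3  0.8  1.6
 -1.8  1.4  0.7  0.9]
(array([0.65487188, 0.23655535, 0.04815026]), array([0.60027176, 0.2188598 , 0.13003857]), array([-0.54600124, -0.17695549,  0.81888302]))
0.795 [-0.4   0.36  1.55 -0.    1.23 -1.19]
2.3657963267948965 [-0.4   0.36  1.55  0.    1.23 -2.76]
3.936592653589793 [-0.4   0.36  1.55 -0.    1.23  1.95]
5.50738898038469 [-0.4   0.36  1.55 -0.    1.23  0.38]
0.0 [ 0.18 -0.56  0.  ] [[0.27, 0.1, 2.18, 0.09, 0.24, 1.45], [0.26, -0.2, 2.24, 0.06, 0.48, 1.48], [0.26, -0.3, 2.25, 0.05, 0.57, 1.49]]
0.79 [ 0.45 -0.29  0.24] [[0.27, 0.1, 2.18, 0.09, 0.24, 0.66], [0.26, -0.2, 2.24, 0.06, 0.48, 0.7], [0.26, -0.3, 2.25, 0.05, 0.57, 0.7]]
1.57 [0.45 0.14 0.34] [[0.27, 0.1, 2.18, 0.09, 0.24, -0.12], [0.26, -0.2, 2.24, 0.06, 0.48, -0.09], [0.26, -0.3, 2.25, 0.05, 0.57, -0.08]]
2.36 [0.19 0.5  0.24] [[0.27, 0.1, 2.18, 0.09, 0.24, -0.91], [0.26, -0.2, 2.24, 0.06, 0.48, -0.87], [0.26, -0.3, 2.25, 0.05, 0.57, -0.87]]
3.14 [-0.18  0.56 -0.  ] [[0.27, 0.1, 2.18, 0.09, 0.24, -1.69], [0.26, -0.2, 2.24, 0.06, 0.48, -1.66], [0.26, -0.3, 2.25, 0.05, 0.57, -1.65]]
3.93 [-0.45  0.29 -0.24] [[0.27, 0.1, 2.18, 0.09, 0.24, -2.48], [0.26, -0.2, 2.24, 0.06, 0.48, -2.44], [0.26, -0.3, 2.25, 0.05, 0.57, -2.44]]
4.71 [-0.45 -0.14 -0.34] [None, None, None]
5.5 [-0.19 -0.5  -0.24] [[0.27, 0.1, 2.18, 0.09, 0.24, 2.23], [0.26, -0.2, 2.24, 0.06, 0.48, 2.27], [0.26, -0.3, 2.25, 0.05, 0.57, 2.27]]
```

```bash
python3 - <<'E'
from h import *
a=5.507
f=R.from_matrix(frame((0,0,-1),(np.cos(a),np.sin(a),0))).as_rotvec()
P=np.array([.6200,-.2110,0])
manip.goto(P+[-.02,0.02,.30],f)
manip.servo_line(P+[0,0,.245],feed=.2)
print(manip.servo_line(P+[0,0,.155],feed=.12,contact_N=6))
w=manip.read_camera('wrist');cv2.imwrite('pics/g0.png',w['color'][:,:,::-1])
s=manip.state();print(s['time'],s['tcp_pos'],s['ft_force'])
manip.grab()
s=manip.state();print(s['time'],s['tcp_pos'],s['ft_force'],s['width'])
w=manip.read_camera('wrist');cv2.imwrite('pics/g1.png',w['color'][:,:,::-1])
E
python3 -c "
import cv2,numpy as np
cv2.imwrite('pics/g.png',np.hstack([cv2.imread('pics/g0.png')[:,120:520],cv2.imread('pics/g1.png')[:,120:520]]))"
```

```text
False
10.8583 [ 0.62099266 -0.21140627  0.15646234] [0.18978163 0.41729624 0.11600685]
11.4583 [ 0.6202668  -0.21115064  0.1553114 ] [0.93596174 0.65346868 0.46261157] 0.021529797899667347
```

View pics/g.png

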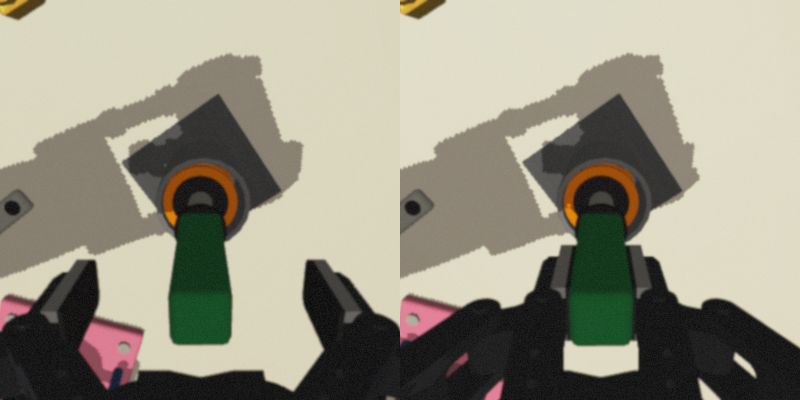

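The fingers hold the handle squarely, width 21.5 mm. The brush runs straight down from (600,300) to the bristle ring at (600,200) in the right half. Now lift it and move to the cup.

```bash
cat > cupg.py <<'E'
from h import *
x,y,a,t=np.load('cup.npy');d=R.from_euler('z',a).as_matrix()@[-np.sin(t),0,np.cos(t)]
pv=np.array([x,y,.085]);fl=pv-.045*d;mo=pv+.055*d;L=.1473
u=R.from_rotvec(d*1.1).apply(np.array([d[1]*-1,d[0],0]))
f=R.from_matrix(frame(-d,u)).as_rotvec()
E
python3 - <<'E'
from cupg import *
s=manip.state()
for h in (0,.05,.1,.16):
    q=manip.ik(fl+d*(L+h),f);print(np.round(q,2))
manip.servo_line(s['tcp_pos']+[0,0,.155],feed=.2)
s=manip.state();print(s['time'],s['ft_force'],s['width'])
manip.servo_line(fl+d*(L+.16),feed=.22,frame=f)
s=manip.state();print(s['time'],s['tcp_pos'],s['ft_force'],s['width'],s['joints'].round(2))
w=manip.read_camera('wrist');cv2.imwrite('pics/p1.png',w['color'][:,:,::-1])
sc=manip.read_camera('scene');c=sc['color'][140:300,270:470,::-1];cv2.imwrite('pics/p2.png',cv2.resize(c,None,fx=4,fy=4)[:600])
print(proj(sc,[mo,fl,fl+d*.16]))
E
```

```text
[0.27 0.1  2.17 0.1  0.27 0.33]
[ 0.26 -0.03  2.2   0.08  0.36  0.35]
[ 0.26 -0.16  2.22  0.07  0.47  0.36]
[ 0.25 -0.31  2.23  0.06  0.61  0.37]
12.4333 [ 0.21157467  0.9496023  -1.32459728] 0.021493398626137288
14.475 [0.48755068 0.18172849 0.30003612] [-0.11121435 -0.46102799 -0.58923643] 0.021447519834060593 [ 0.25 -0.31  2.23  0.06  0.61  0.37]
[[346.70655739 202.39393482]
 [354.4703273  238.09169041]
 [342.03494728 180.92953123]]
```

View pics/p1.png

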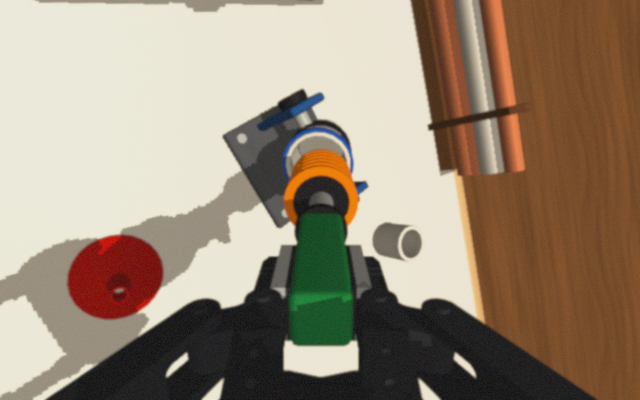

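View pics/p2.png

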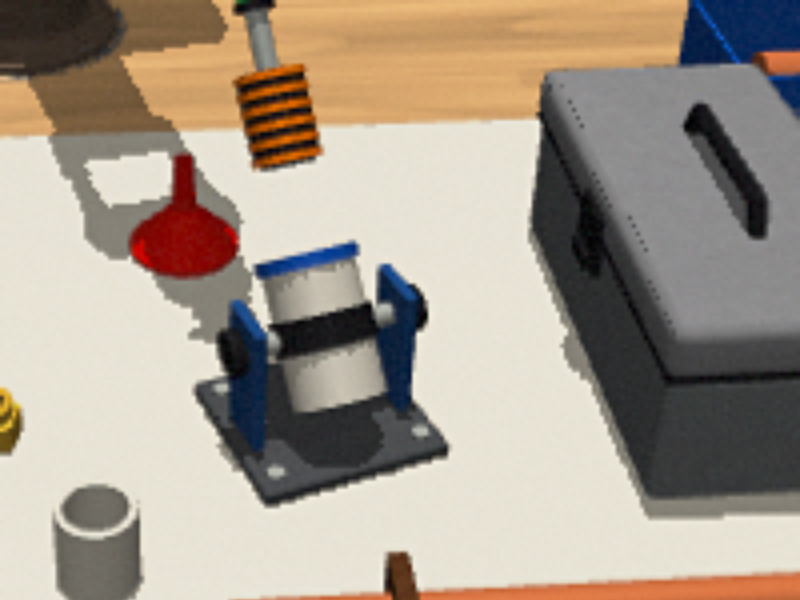

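```bash
python3 - <<'E'
from cupg import *
w=manip.read_camera('wrist');S=5
im=cv2.resize(w['color'],None,fx=S,fy=S,interpolation=cv2.INTER_CUBIC)[:,:,::-1].copy()
th=np.linspace(0,2*np.pi,80);e=np.cross(d,u);e/=np.linalg.norm(e);uu=u/np.linalg.norm(u)
for c,r,col in ((mo,.035,(0,255,0)),(fl+d*.16,.025,(255,0,255)),(fl+d*.226,.025,(255,255,0)),(pv,.033,(0,0,255))):
    P=proj(w,c+r*(np.cos(th)[:,None]*uu+np.sin(th)[:,None]*e));cv2.polylines(im,[((P+.5)*S).astype(int)],True,col,1)
cv2.imwrite('pics/p3.png',im[425:1025,1250:1950])
E
```

```text
(no output)
```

View pics/p3.png

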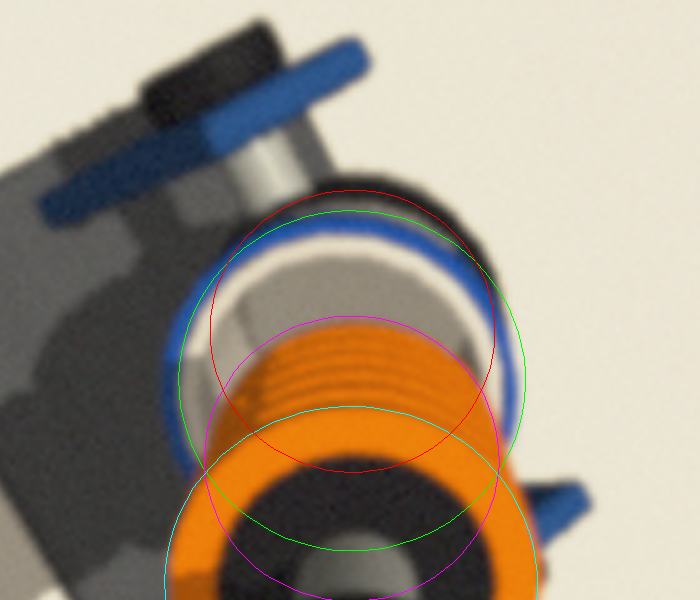

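The brush and cup axes agree to about 2–3 mm: the rim centre is at (340,395) in the zoom against the model's (352,381). I'll shift the target 2 mm and make the first stroke with contact stop.

```bash
cat >> cupg.py <<'E'
uu=u/np.linalg.norm(u); fl=fl-.002*uu; mo=mo-.002*uu
E
python3 - <<'E'
from cupg import *
manip.servo_line(fl+d*(L+.10),feed=.15)
s=manip.state();print('mouth',s['time'],s['ft_force'])
f0=s['ft_force']
for h in (.06,.03,.012):
    r=manip.servo_line(fl+d*(L+h),feed=.12,contact_N=8);s=manip.state()
    print(h,r,s['time'],(s['ft_force']-f0).round(2),'depth',((s['tcp_pos']-fl)@d-L).round(4))
    if r: break
else:
    r=manip.servo_line(fl+d*(L-.006),feed=.04,contact_N=8);s=manip.state()
    print('bot',r,s['time'],(s['ft_force']-f0).round(2),'depth',((s['tcp_pos']-fl)@d-L).round(4),'lat',((s['tcp_pos']-fl)-d*((s['tcp_pos']-fl)@d)).round(4))
sc=manip.read_camera('scene');c=sc['color'][140:290,270:470,::-1];cv2.imwrite('pics/s1.png',cv2.resize(c,None,fx=4,fy=4))
E
```

```text
mouth 15.175 [-0.03008582  0.39039512 -0.65077911]
0.06 False 15.6583 [-0.06 -1.49  0.45] depth 0.0605
0.03 False 16.0583 [-0.34  0.35 -1.41] depth 0.0303
0.012 False 16.3583 [ 0.06 -0.44  0.41] depth 0.0123
bot True 16.725 [-5.36 -2.76  6.65] depth 0.0008 lat [0.0008 0.0003 0.0006]
```

View pics/s1.png

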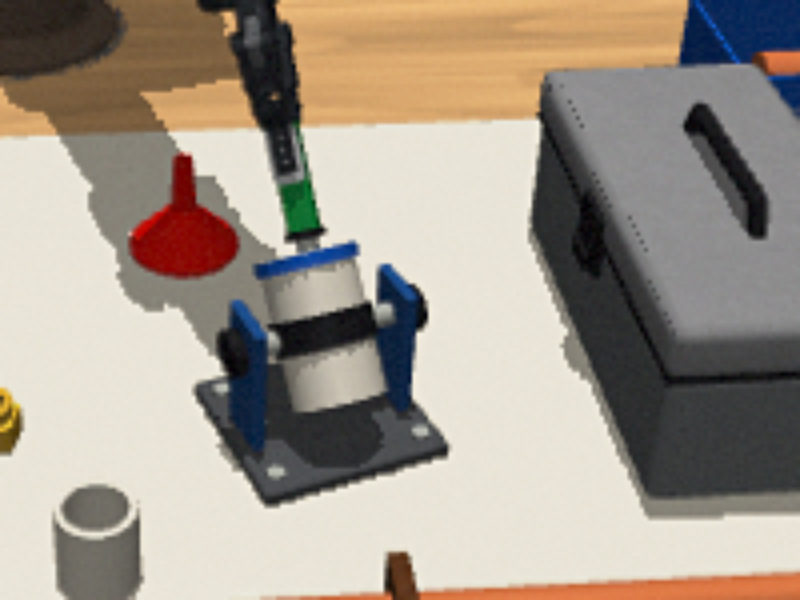

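First stroke bottomed at 0.8 mm from the expected floor, with the force along the cup axis and the cup unmoved. Two more.

```bash
python3 - <<'E'
from cupg import *
def dep():
    s=manip.state();return s['time'],((s['tcp_pos']-fl)@d-L).round(4),s['ft_force'].round(1)
for i in range(2):
    manip.servo_line(fl+d*(L+.102),feed=.12);manip.hold(.15);print('up',*dep())
    r1=manip.servo_line(fl+d*(L+.012),feed=.12,contact_N=12)
    r=manip.servo_line(fl+d*(L-.006),feed=.04,contact_N=8);print('bot',r1,r,*dep())
    if r1: break
manip.servo_line(fl+d*(L+.102),feed=.12);print(*dep())
manip.hold(.15)
manip.servo_line(fl+d*(L+.18),feed=.2);print(*dep())
w=manip.read_camera('wrist');cv2.imwrite('pics/w2.png',w['color'][:,:,::-1])
sc=manip.read_camera('scene');c=sc['color'][140:290,270:470,::-1];cv2.imwrite('pics/s2.png',cv2.resize(c,None,fx=4,fy=4))
E
```

```text
up 17.925 0.1013 [ 1.4  0.2 -0.8]
bot False True 19.1917 0.0009 [-5.4 -1.7  5.6]
up 20.3417 0.1012 [-1.   0.5 -1.2]
bot False True 21.6083 0.0009 [-5.3 -2.1  6. ]
22.6083 0.1015 [-0.5 -0.  -0.7]
23.3 0.1798 [ 0.8 -0.2 -2. ]
```

View pics/w2.png

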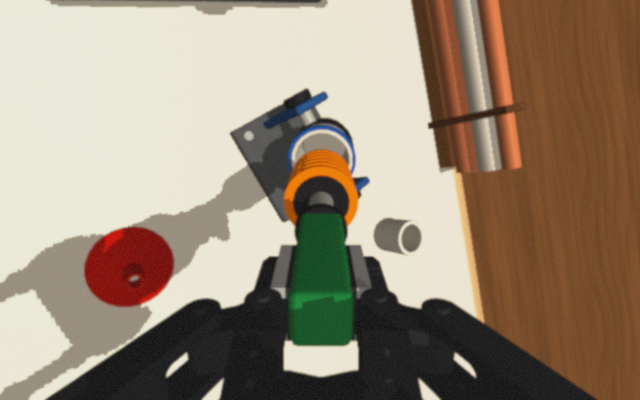

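View pics/s2.png

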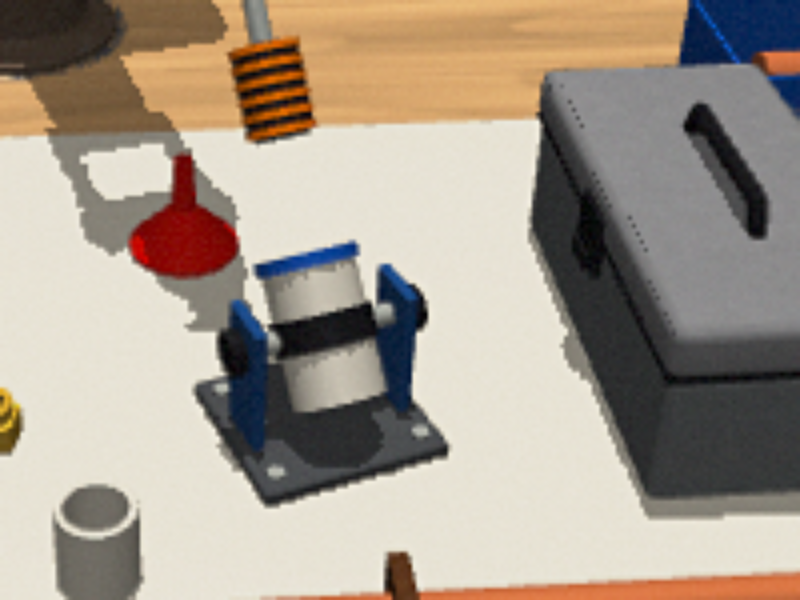

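The cup, at (325,330) in the zoom, and its neighbours are unchanged, and the brush sits in the fingers as before. Returning it.

```bash
python3 - <<'E'
from h import *
a=5.507
f=R.from_matrix(frame((0,0,-1),(np.cos(a),np.sin(a),0))).as_rotvec()
P=np.array([.6203,-.2113,0])
manip.servo_line(P+[0,0,.31],feed=.22,frame=f)
manip.hold(.2)
sv=manip.state();print(sv['time'],sv['tcp_pos'],sv['ft_force'])
w=manip.read_camera('wrist');cv2.imwrite('pics/r1.png',w['color'][:,:,::-1])
r1=manip.servo_line(P+[0,0,.168],feed=.12,contact_N=10);s=manip.state();print(r1,s['time'],s['tcp_pos'],s['ft_force'])
if not r1:
    r=manip.servo_line(P+[0,0,.151],feed=.03,contact_N=4);s=manip.state();print(r,s['time'],s['tcp_pos'],s['ft_force'])
sc=manip.read_camera('scene');c=sc['color'][150:300,130:280,::-1];cv2.imwrite('pics/r2.png',cv2.resize(c,None,fx=4,fy=4))
E
```

```text
25.6417 [ 0.62016789 -0.21069476  0.31040777] [-0.75523656 -0.23077293 -1.42436729]
False 27.025 [ 0.62116653 -0.21164114  0.16925831] [ 0.20167617  1.77442025 -0.35109546]
True 27.4917 [ 0.62089883 -0.21159679  0.15528454] [1.19312187 0.05530554 3.54270699]
```

View pics/r1.png

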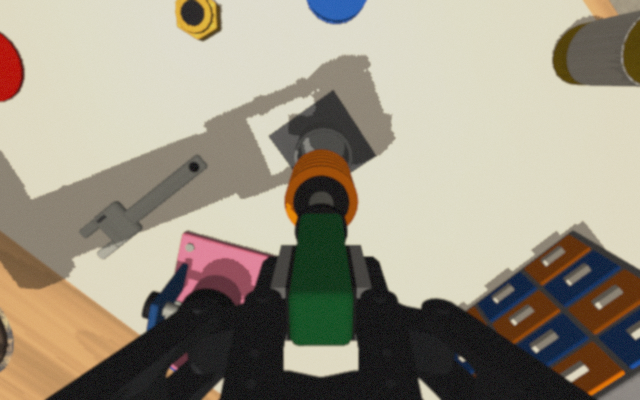

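View pics/r2.png

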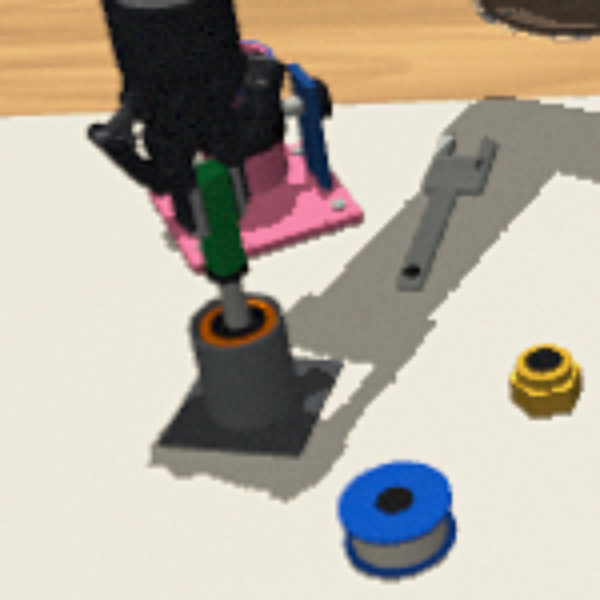

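The brush is seated: floor contact at the same TCP height as at the pick, 0.1553 m, with the bristle ring centred in the stand at (238,322). Releasing and backing straight up.

```bash
python3 - <<'E'
from h import *
import pickle
manip.open();manip.hold(.2)
s=manip.state();p=s['tcp_pos']
manip.servo_line(p+[0,0,.12],feed=.1)
manip.servo_line(np.array([.52,-.15,.33]),feed=.2)
manip.hold(.5)
s=manip.state();print(s['time'],s['tcp_pos'],s['ft_force'],s['width'])
v=pickle.load(open('v.pkl','rb'))
sc=manip.read_camera('scene');t=manip.read_camera('top')
a=v['scene']['color'][150:300,130:400,::-1];b=sc['color'][150:300,130:400,::-1]
cv2.imwrite('pics/f.png',cv2.resize(np.vstack([a,b]),None,fx=2,fy=2))
cv2.imwrite('pics/ft.png',t['color'][:,:,::-1])
print(abs(sc['color'][195:260,318:383].astype(int)-v['scene']['color'][195:260,318:383]).mean())
E
```

```text
31.0333 [ 0.52005032 -0.15010733  0.32971345] [0.34657815 0.97221763 0.39090479] 0.08553235609904705
9.183826429980277
```

View pics/f.png

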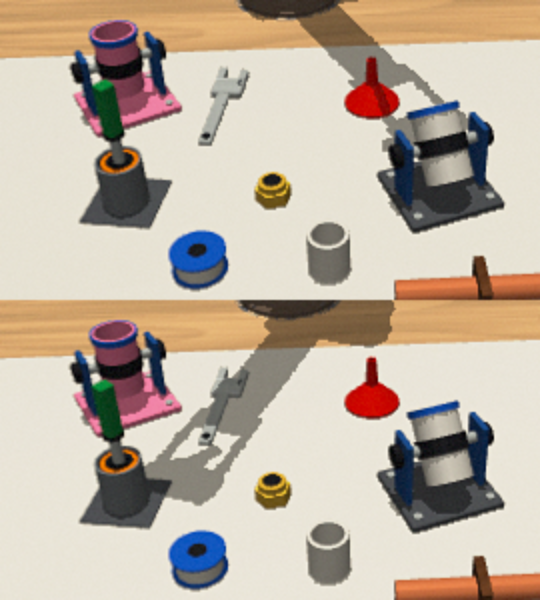

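View pics/ft.png

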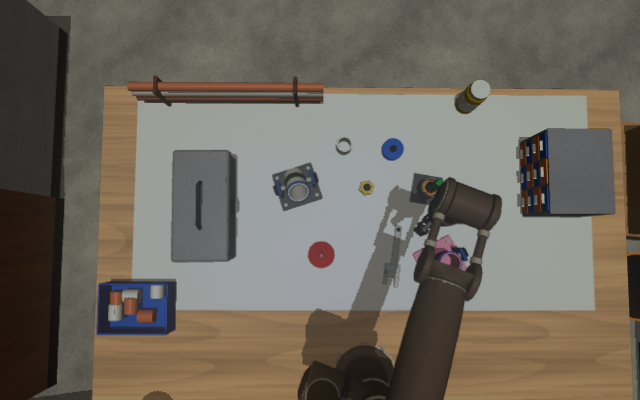

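The before and after pictures match: brush upright in the stand at (105,410), cup and bystanders in place, robot clear. Only the shadows differ, so I'm handing in.

```bash
python3 -c "
from bench import manip
manip.finish_job();print(manip.state()['time'])"
```

```text
the job is handed in; nothing more can be done
the job is handed in; nothing more can be done
```

The job is done and handed in at about 31 s of the 59 s. I took the brush from its stand and scrubbed the slanted cup with three strokes to the floor. It went back in the stand bristles down, and I let go.

- **Strokes:** Each stroke ended on floor contact, 0.8 to 0.9 mm above where I had measured the floor. The first contact force, about 9 N, ran along the cup's axis. Between strokes the tip came up to the mouth, about 101 mm above the floor.
- **Brush return:** It touched the stand floor at the same tool height as at the pick (0.1553 m). It stands upright in the last scene picture.
- **Surroundings:** By eye, cup, cradle and bystanders look unmoved in the scene and top pictures. My numeric before/after comparison around the cup came out at a mean of 9 grey levels. I put that down to the arm's changed shadow, but did not separate the two.
- **Measurement disagreement:** Two ways of locating the cup's mouth differed by about 10 mm in height (0.120 m by triangulation, 0.130 m by the model fit). The floor contact agreed with the model fit. I also shifted the cup target 2 mm sideways after a close-up check before the first stroke.

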